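Set up the game carousel and score panel

TASK

Set up the shelf for a game: seat every black round-bottomed player piece upright in a dished cup of the carousel, one to a cup, and then turn the carousel by its knob until its pointer lines up with the steel start post. Also take the score panel out of its rack and lean it, foot on the dice mat, back against the side of the tray stack that faces away from the robot, square to the stack, near its middle and at about 20 degrees from upright. Leave the other things on the shelf where they are.

Things in the scene. Friction and masses are not known exactly. Their poses are not given: they have to be found in the camera images.
- piece0: black round-bottomed player piece, 62 mm tall, 100 g, weighted low so that it rights itself. Origin: centre of its small flat foot (19 mm across), z up its axis. Base: part of a ball 48 mm across at its widest, 22 mm above the foot, meeting the foot, rounding in to 28 mm across at 30 mm; above that a plain cylindrical head 26 mm across from 30 to 62 mm, to grip. Three to five such pieces are present; an absent one reads None.
- piece1: black round-bottomed player piece, 62 mm tall, 100 g, weighted low so that it rights itself. Origin: centre of its small flat foot (19 mm across), z up its axis. Base: part of a ball 48 mm across at its widest, 22 mm above the foot, meeting the foot, rounding in to 28 mm across at 30 mm; above that a plain cylindrical head 26 mm across from 30 to 62 mm, to grip. Three to five such pieces are present; an absent one reads None.
- piece2: black round-bottomed player piece, 62 mm tall, 100 g, weighted low so that it rights itself. Origin: centre of its small flat foot (19 mm across), z up its axis. Base: part of a ball 48 mm across at its widest, 22 mm above the foot, meeting the foot, rounding in to 28 mm across at 30 mm; above that a plain cylindrical head 26 mm across from 30 to 62 mm, to grip. Three to five such pieces are present; an absent one reads None.
- piece3: black round-bottomed player piece, 62 mm tall, 100 g, weighted low so that it rights itself. Origin: centre of its small flat foot (19 mm across), z up its axis. Base: part of a ball 48 mm across at its widest, 22 mm above the foot, meeting the foot, rounding in to 28 mm across at 30 mm; above that a plain cylindrical head 26 mm across from 30 to 62 mm, to grip. Three to five such pieces are present; an absent one reads None.
- piece4: black round-bottomed player piece, 62 mm tall, 100 g, weighted low so that it rights itself. Origin: centre of its small flat foot (19 mm across), z up its axis. Base: part of a ball 48 mm across at its widest, 22 mm above the foot, meeting the foot, rounding in to 28 mm across at 30 mm; above that a plain cylindrical head 26 mm across from 30 to 62 mm, to grip. Three to five such pieces are present; an absent one reads None.
- seat0 (a point): centre of the inner floor of dished cup 0 on the carousel (the five cups stand at 36, 108, 180, 252 and 324 degrees counter-clockwise from the pointer, 88 mm from the turning axis; the inner floor is 22 mm above the table). The conical hollow is 14 mm deep, about 45 mm across at the mouth; the rim is 55 mm across outside, 36 mm above the table. The floor is level: a seated piece's foot lies on it or up to 2 mm above it. z up.
- seat1 (a point): centre of the inner floor of dished cup 1 on the carousel (the five cups stand at 36, 108, 180, 252 and 324 degrees counter-clockwise from the pointer, 88 mm from the turning axis; the inner floor is 22 mm above the table). The conical hollow is 14 mm deep, about 45 mm across at the mouth; the rim is 55 mm across outside, 36 mm above the table. The floor is level: a seated piece's foot lies on it or up to 2 mm above it. z up.
- seat2 (a point): centre of the inner floor of dished cup 2 on the carousel (the five cups stand at 36, 108, 180, 252 and 324 degrees counter-clockwise from the pointer, 88 mm from the turning axis; the inner floor is 22 mm above the table). The conical hollow is 14 mm deep, about 45 mm across at the mouth; the rim is 55 mm across outside, 36 mm above the table. The floor is level: a seated piece's foot lies on it or up to 2 mm above it. z up.
- seat3 (a point): centre of the inner floor of dished cup 3 on the carousel (the five cups stand at 36, 108, 180, 252 and 324 degrees counter-clockwise from the pointer, 88 mm from the turning axis; the inner floor is 22 mm above the table). The conical hollow is 14 mm deep, about 45 mm across at the mouth; the rim is 55 mm across outside, 36 mm above the table. The floor is level: a seated piece's foot lies on it or up to 2 mm above it. z up.
- seat4 (a point): centre of the inner floor of dished cup 4 on the carousel (the five cups stand at 36, 108, 180, 252 and 324 degrees counter-clockwise from the pointer, 88 mm from the turning axis; the inner floor is 22 mm above the table). The conical hollow is 14 mm deep, about 45 mm across at the mouth; the rim is 55 mm across outside, 36 mm above the table. The floor is level: a seated piece's foot lies on it or up to 2 mm above it. z up.
- carousel (a joint): turning angle of the aluminium turntable (240 mm across, top 18 mm above the table), rad, 0 when its pointer lies in line with the start post, growing counter-clockwise seen from above, range -2.2 to 2.2; starts between 0.6 and 1.3. Stiff (0.06 N m of friction): it stays where it is left.
- knob (a point): middle of the grip of the carousel's black bar knob, on the turning axis, 92 mm above the table; the bar is 52 mm long along this point's x axis (which points to the carousel's pointer), 14 mm thick along y, and spans 71 to 107 mm above the table.
- carousel_base: fixed foot of the carousel; origin on the turning axis at table height; its x axis points to the start post, an upright steel pin 14 mm thick, 45 mm tall, 137 mm from the axis. The pointer is a dark bar lying flat on the turntable at its edge, along a thin dark line from the hub.
- panel: plywood score panel, 110 mm wide (y), 170 mm tall (z), 9 mm thick (x), 130 g, both faces alike; origin at the centre of its lower edge face. It starts upright in the rack.
- rack: dark wooden rack, fixed, 50 (x) by 130 (y) by 31 mm tall, origin centre of its underside; a slot 12 mm wide and 25 mm deep runs along its y, its floor 6 mm above the table.
- trays: stack of four grey hard plastic game trays, fixed, standing on the mat: 110 (x) by 150 (y) by 100 mm tall, origin centre of its underside (4 mm above the table). Its +x side faces away from the robot's base, over the open part of the dice mat: the panel goes against this side.
- mat: grey silicone dice mat, fixed, 4 mm thick, 220 (x) by 200 mm (y), lying under the trays; origin at table height under the trays' middle, the mat reaching 80 mm to its -x and 140 mm to its +x. The panel's foot does not slip on it at ordinary angles.
- die0: purple resin die, 18 mm, bystander, origin centre of underside
- die1: purple resin die, 18 mm, bystander, origin centre of underside
- bell: steel bell shaped like an egg timer, 56 mm across, 62 mm tall, bystander, origin centre of underside
- jar: jar, 60 mm across, 70 mm tall, bystander, origin centre of underside
- counters: flat-ended wooden cylinder, 36 mm across, 30 mm tall, bystander, origin centre of underside

How it is judged (in metres and radians):
On the way, in this order (a step that is already met when the one before it is completed fails the run):
1. every piece present sits in a cup of the carousel (angle between each of piece0, piece1, piece2, piece3, piece4's own z axis and vertical below 0.2 rad and ((horizontal distance between piece0 and seat0 below 0.004 m and z of piece0 in the frame of seat0 between -0.003 and 0.004 m) or (horizontal distance between piece0 and seat1 below 0.004 m and z of piece0 in the frame of seat1 between -0.003 and 0.004 m) or (horizontal distance between piece0 and seat2 below 0.004 m and z of piece0 in the frame of seat2 between -0.003 and 0.004 m) or (horizontal distance between piece0 and seat3 below 0.004 m and z of piece0 in the frame of seat3 between -0.003 and 0.004 m) or (horizontal distance between piece0 and seat4 below 0.004 m and z of piece0 in the frame of seat4 between -0.003 and 0.004 m)) and ((horizontal distance between piece1 and seat0 below 0.004 m and z of piece1 in the frame of seat0 between -0.003 and 0.004 m) or (horizontal distance between piece1 and seat1 below 0.004 m and z of piece1 in the frame of seat1 between -0.003 and 0.004 m) or (horizontal distance between piece1 and seat2 below 0.004 m and z of piece1 in the frame of seat2 between -0.003 and 0.004 m) or (horizontal distance between piece1 and seat3 below 0.004 m and z of piece1 in the frame of seat3 between -0.003 and 0.004 m) or (horizontal distance between piece1 and seat4 below 0.004 m and z of piece1 in the frame of seat4 between -0.003 and 0.004 m)) and ((horizontal distance between piece2 and seat0 below 0.004 m and z of piece2 in the frame of seat0 between -0.003 and 0.004 m) or (horizontal distance between piece2 and seat1 below 0.004 m and z of piece2 in the frame of seat1 between -0.003 and 0.004 m) or (horizontal distance between piece2 and seat2 below 0.004 m and z of piece2 in the frame of seat2 between -0.003 and 0.004 m) or (horizontal distance between piece2 and seat3 below 0.004 m and z of piece2 in the frame of seat3 between -0.003 and 0.004 m) or (horizontal distance between piece2 and seat4 below 0.004 m and z of piece2 in the frame of seat4 between -0.003 and 0.004 m)) and ((horizontal distance between piece3 and seat0 below 0.004 m and z of piece3 in the frame of seat0 between -0.003 and 0.004 m) or (horizontal distance between piece3 and seat1 below 0.004 m and z of piece3 in the frame of seat1 between -0.003 and 0.004 m) or (horizontal distance between piece3 and seat2 below 0.004 m and z of piece3 in the frame of seat2 between -0.003 and 0.004 m) or (horizontal distance between piece3 and seat3 below 0.004 m and z of piece3 in the frame of seat3 between -0.003 and 0.004 m) or (horizontal distance between piece3 and seat4 below 0.004 m and z of piece3 in the frame of seat4 between -0.003 and 0.004 m)) and ((horizontal distance between piece4 and seat0 below 0.004 m and z of piece4 in the frame of seat0 between -0.003 and 0.004 m) or (horizontal distance between piece4 and seat1 below 0.004 m and z of piece4 in the frame of seat1 between -0.003 and 0.004 m) or (horizontal distance between piece4 and seat2 below 0.004 m and z of piece4 in the frame of seat2 between -0.003 and 0.004 m) or (horizontal distance between piece4 and seat3 below 0.004 m and z of piece4 in the frame of seat3 between -0.003 and 0.004 m) or (horizontal distance between piece4 and seat4 below 0.004 m and z of piece4 in the frame of seat4 between -0.003 and 0.004 m))), for 0.2 s.
2. the carousel is turned so that its pointer is in line with the start post (value of joint carousel between -0.12 and 0.12 rad), for 0.2 s.
At the end, for the whole second after the job is handed in: Every piece stands in a cup (4 mm off centre, 4 mm off its floor, 0.2 rad tilt at most), the pointer is within 0.12 rad of the post, and the panel leans on the trays' +x side, foot on the mat, 0.17 to 0.56 rad from upright, within 50 mm of their middle and 0.22 rad of square; all at rest (all of step 1 and all of step 2 and angle between panel's own z axis and vertical between 0.17 and 0.56 rad and contact force between panel and trays above 0.02 N and x of panel in the frame of trays between 0.065 and 0.13 m and y of panel in the frame of trays between -0.05 and 0.05 m and z of panel in the frame of trays below 0.008 m and angle between the y axis of panel and the y axis of trays, either way round below 0.22 rad and linear speed of each of panel, piece0, piece1, piece2, piece3, piece4 below 0.02 m/s); the robot touches nothing.
It fails at once if a bystander (die, bell, jar or wooden counter) is shoved more than 5 cm (distance of any of die0, die1, bell, jar, counters from where it was at the start of the episode above 0.05 m).
Of piece0, piece1, piece2, piece3, piece4 only 3 to 5 are there at a start; the rules pass over those that are not, and their reading is None.
At some moment in a run one of piece0, piece1, piece2, piece3, piece4 may be knocked a few centimetres aside while the robot is not near it.
It also fails if it takes over 210 s, if anything falls off the work surface, if the arm or the gripper's body presses on something with over 40 N, if the wrist force passes 120 N, or if a joint passes its speed limit or range.

ROBOT

A 6-joint arm with a two-finger parallel gripper is mounted at the origin on the work surface. World frame = base frame: x ahead of the robot, y to its left, z up, the work surface at z = 0. Lengths are in mm, angles in degrees, forces in N, time in s.
With the tool pointing down it reaches from about 300 to 850 mm from the base axis. Payload 4.2 kg.
Tool frame: the origin (TCP) lies at the very end of the fingers, on their centre line; the grasp point (between the pads) lies 19 mm behind it; z points along the fingers, y is the line along which they close (so a half turn about z gives the same grasp; the last joint's range is limited). The gripper opens to 91 mm and grips with 3 to 60 N. Pads are 32 mm wide; open, the fingers measure 118 mm over their backs; the gripper's body (76 mm by 178 mm) begins 60 mm behind the grasp point.
Start: joints at [62.624, 18.312, 89.639, -0, 72.044, -1.146], TCP at [254.141, 515.806, 213.976] pointing down, gripper open.
Joint ranges: [-177.97, 177.97], [-48.28, 115.42], [12.27, 149.76], [-77.06, 257.06], [2.81, 150.46], [-146.56, 146.56]. Speed limits (degrees/s): [147.25, 147.25, 180, 180, 180, 180].

INTERFACE

Orientations are given as [roll, pitch, yaw] about the fixed x, y, z axes, in that order (R = Rz(yaw) Ry(pitch) Rx(roll)).
In Python, from workcell import env gives the robot as it stands.
- The arm moves only by the shell command python3 -m pendant 'ROWS' [FORCE]. ROWS is a JSON object of lists of equal length, an entry for each row: "translation": the shift along the tool's x, y, z in mm, a list of three; "roll": the turn about the tool's z in rad; "hand": the closure in counts, from 0 (fully open) to 255 (shut). In form: {"translation": [[dx, dy, dz], ...], "roll": [roll, ...], "hand": [hand, ...]}. A call has exactly 8 rows; each row shifts and turns the commanded pose from where the row before left it, along the tool's axes as they then stand; what a row does not reach is not made up. A row lasts 1/12 s, in which the tool goes at most 41.7 mm and 7.16 degrees, less where a joint would pass 70% of its speed; a pose out of reach is approached as far as the arm can. A call with a gripper value outside its range is refused whole. The fingers move at their own pace and stop on an object; FORCE is the grip in N (left out, the last holds). Time passes only in rows, so rows that do not move let the fingers close, or fill a call up. It gives the time, the measured TCP pose, the force, the opening and the grip force at its end, in the units of the state.
- env.state(): the state, without advancing time (a new reading comes with each control period).
- env.grab_frame(name): name is "scene" or "top" or "wrist"; returns a dict with "frame" (420x560x3 uint8, red, green, blue), "z_map" (420x560 float32, mm along the optical axis (not along the pixel's ray), 0 where there is no reading), "fx", "fy", "cx", "cy" (pixels), "pose" (4x4, takes a point from camera to world coordinates). Camera axes: x right, y down, z forward; pixel columns grow to the right and rows downward; lengths in mm; the calibration is good to about 2 mm. A picture is of the moment at which its call begins.
- env.job_done(): hands the job in; it is judged then, once.
Trained networks look in a picture, given as the dict that the camera call returned (one of the last four; its "shot" number tells which), for a name from the list of things; names that differ only in an ending like _2 or _b are one class to them, and where a whole thing is asked for, a point or a joint stands for the part that bears it (a point fixed in the world has none). Each returns a list of dicts, best first, with "score" (0 to 1); they miss things now and then, are a little off and sometimes report something else, mostly with a low value. They report only what shows in the picture. A call takes as long as a camera call.
- env.recognise(picture, label): "rect" ([centre column, centre row, width, height] in pixels, round what is visible of it).
- env.regions_of(picture, label): "pixels" (420x560 bool, what is visible of it) and "rect" ([centre column, centre row, width, height] in pixels, round what is visible of it).
The state is a dict: "time_s": time; "qpos": joint angles; "qvel": joint speeds; "effort": joint torques, N m; "ee_pos": TCP position; "ee_rot": TCP orientation; "force": force on the tool from outside, world axes, zero at the start; "torque": the same for the moment, N m; "gripper_width": finger opening in mm; "gripper_force": force on a finger pad.
Only numpy, scipy, OpenCV 4.12 (cv2) and the standard library are available. Lean on these libraries where they do the work, as an engineer would, in place of code of your own. Each camera call takes 0.05 s, during which the arm holds its last target. There are 200 camera calls.

## Working session

There is one attempt and no reset: what is moved stays moved. The work goes in short steps, Python scripts to look and compute and a shell command to move; the robot and the scene stay as the last step left them, time stands still between calls to the robot, and variables do not carry over. Pictures are saved under pics/ and viewed, at most 14 in all, crops included, and the job is handed in when it is done.

```bash
ls; mkdir -p pics
cat > h.py <<'E'
from workcell import env
import numpy as np, cv2
def pts(p):
    z=p["z_map"]; v,u=np.mgrid[:z.shape[0],:z.shape[1]]
    c=np.stack([(u-p["cx"])/p["fx"]*z,(v-p["cy"])/p["fy"]*z,z],-1)
    T=np.array(p["pose"]); w=c@T[:3,:3].T+T[:3,3]; w[z==0]=np.nan
    return w
def save(p,n): cv2.imwrite("pics/"+n,p["frame"][:,:,::-1])
E
python3 - <<'E'
from h import *
print(env.state())
for n in("top","scene","wrist"):
    p=env.grab_frame(n); save(p,n+"0.png"); w=pts(p); print(n,np.array(p["pose"])[:3,3].round(),p["fx"])
    np.savez(n+"0.npz",w=w,f=p["frame"])
    if n=="wrist": continue
    for l in "piece0 carousel knob carousel_base panel rack trays mat die0 bell jar counters".split():
        for r in env.regions_of(p,l)[:6]:
            q=w[r["pixels"]]; q=q[~np.isnan(q[:,0])]
            if len(q): print(l,round(r["score"],2),np.round(r["rect"]).astype(int),np.median(q,0).round(),np.percentile(q,2,0).round(),np.percentile(q,98,0).round())
E
```

```text
pics
{'time_s': 0.0, 'qpos': array([ 6.26240556e+01,  1.83513676e+01,  8.97064988e+01, -7.03731254e-04,
        7.20425432e+01, -1.14486637e+00]), 'qvel': array([-0.00089718, -0.0472788 , -0.06546564, -0.01977728,  0.00567518,
        0.02719993]), 'effort': array([-1.20616984e-03, -4.12468243e+01, -2.31966448e+01,  7.23495358e-02,
        4.59504244e-02, -1.34742995e-04]), 'ee_pos': array([253.9090897 , 515.34493621, 213.12238497]), 'ee_rot': array([-1.79899597e+02, -1.33728193e-03,  1.53769138e+02]), 'force': array([ 0.75110638, -0.00403391,  0.46012696]), 'torque': array([-9.04748276e-05, -3.60621346e-02, -1.84189695e-02]), 'gripper_force': 0.0, 'gripper_width': 91.17694496615269}
top [ 428.    6. 1465.] 531.7819338335569
piece0 0.82 [220 179  21  15] [629. 136.  30.] [610. 118.  -0.] [654. 161.  65.]
piece0 0.6 [287 216  18  20] [527. -41.  30.] [508. -63.  20.] [549. -21.  66.]
piece0 0.55 [225 207  20  15] [541. 129.  31.] [525. 110.  22.] [563. 151.  67.]
piece0 0.53 [280 249  18  19] [435. -28.  30.] [416. -49.  19.] [456.  -7.  66.]
carousel 0.8 [362 225  90  94] [ 500. -247
[... 2502 characters left out ...]
.] [480. 425. 107.]
trays 0.34 [466 286 101 106] [492. 401.   4.] [371. 247.   1.] [550. 464.   7.]
trays 0.32 [220 187  92  72] [ 520. -234.   19.] [ 404. -349.   15.] [ 613. -139.   90.]
trays 0.23 [331 286  28  28] [640. 143.  30.] [616. 119.  13.] [653. 160.  63.]
mat 0.67 [465 285 101 107] [490. 400.   4.] [370. 247.   1.] [551. 463.   7.]
die0 0.72 [473 254  91  84] [455. 354. 103.] [366. 279.  12.] [480. 425. 107.]
die0 0.67 [275 260  15   9] [622.  -8.  16.] [608. -18.   1.] [630.   0.  20.]
bell 0.6 [316 322  28  36] [725. 163.  38.] [703. 135.  11.] [739. 182.  61.]
jar 0.69 [226 273  32  47] [734. -47.  53.] [699. -81.   2.] [752. -28.  72.]
wrist [180. 551. 385.] 365.048027502173
```

Run:
```python
from h import *
d=np.load("top0.npz"); f=d["f"][110:310,80:420]; cv2.imwrite("pics/topc.png",cv2.resize(f[:,:,::-1],(800,470),interpolation=cv2.INTER_CUBIC))
from scipy import ndimage as nd
for n in("top0","scene0"):
    w=np.load(n+".npz")["w"]; print(n)
    for lo,hi,nm in((50,75,"head"),(75,100,"knob"),(26,45,"cups"),(110,200,"panel"),(97,109,"tray")):
        m=(w[...,2]>lo)&(w[...,2]<hi)&(w[...,0]>300)&(w[...,0]<900)
        L,k=nd.label(m)
        for i in range(1,k+1):
            q=w[L==i]
            if len(q)<12: continue
            (c,s,a)=cv2.minAreaRect(q[:,:2].astype(np.float32))
            print(nm,len(q),q.mean(0).round(1),"rect",np.round(c,1),np.round(s,1),round(a,1),"z98",np.percentile(q[:,2],95).round(1))
```

```text
top0
head 381 [ 827.1 -291.1   60.1] rect [ 854.4 -321. ] [ 89.9 278.7] 0.1 z98 73.7
head 56 [ 8.299e+02 -7.000e-01  6.330e+01] rect [8.334e+02 4.000e-01] [59.5 18.7] 88.9 z98 74.8
head 306 [720.9 -57.7  69. ] rect [722.3 -58.1] [51.3 51.8] 20.2 z98 73.6
head 99 [712.2 155.7  55.6] rect [712.9 156.4] [29.6 30.4] 88.3 z98 61.3
head 683 [491.5 593.8  61.2] rect [492.9 598.1] [ 29.8 300.9] 84.4 z98 72.6
head 75 [630.  137.9  61.4] rect [630. 138.] [24.2 23.7] 26.8 z98 65.4
head 29 [624.  311.8  61.9] rect [624.  310.5] [67.4  1.2] 84.3 z98 73.5
head 571 [ 482.4 -610.3   64.6] rect [ 487.3 -615. ] [159.1 344.6] 61.5 z98 73.4
head 78 [542.8 129.9  61.9] rect [542.9 130.5] [24.4 23.9] 88.5 z98 66.9
head 76 [528.5 -41.8  61.2] rect [529. -42.] [22.7 24. ] 46.9 z98 65.8
head 25 [ 511.6 -264.4   71.6] rect [ 510.4 -266.5] [22.7  8.2] 45.4 z98 73.8
head 52 [ 496.8 -235.6   67.3] rect [ 498.1 -236.2] [35.3 13.9] 5.5 z98 74.1
head 16 [ 486.4 -250.4   71.8] rect [ 486.5 -250.3] [14.6  7.7] 47.2 z98 74.3
head 30 [432.7 275.9  55.5] rect [431.5 275.8] [42.5  3.8] 11.3 z98 60.8
head 73 [435.1 -27.4 
[... 10037 characters left out ...]
3.1 z98 180.5
panel 1915 [631.3 300.5 148.4] rect [627.7 298.3] [110.   13.8] 84.4 z98 176.4
panel 57 [847.6  15.2 128.9] rect [847.4  14.7] [ 6.1 10.3] 44.3 z98 142.6
panel 38 [879.3  11.5 124. ] rect [879.5  11.7] [5.6 8. ] 52.1 z98 133.7
tray 541 [ 501.8 -627.   102.7] rect [ 500.2 -627.9] [180.9 354.7] 55.0 z98 108.4
tray 91 [ 505.7 -247.   104.9] rect [ 503.1 -249.5] [50.7 14. ] 45.6 z98 107.8
tray 3156 [421.3 349.8 104.6] rect [416.8 347.6] [112.4 150.5] 11.6 z98 106.9
tray 264 [632.2 301.5 103. ] rect [631.5 298.2] [109.8   9.3] 87.2 z98 108.1
tray 16 [851.1  12.6 103.3] rect [851.2  12.6] [2.8 6.5] 40.4 z98 108.9
tray 12 [875.6   9.9 102. ] rect [875.8   9.4] [3.5 6. ] 46.5 z98 105.7
```

View pics/topc.png

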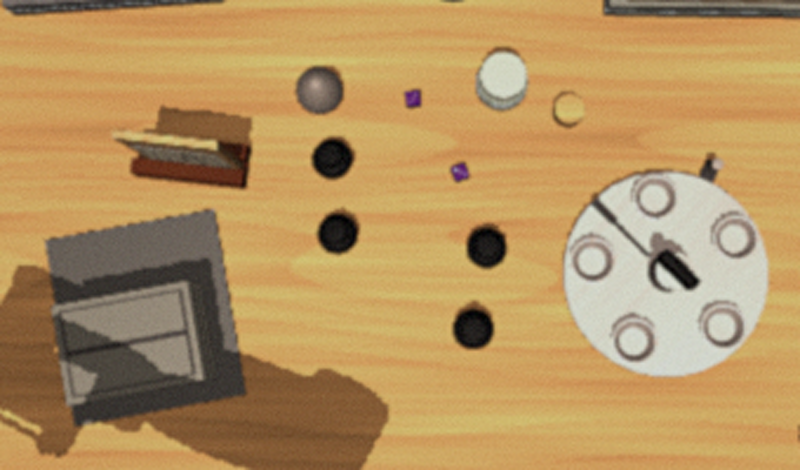

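View pics/scene0.png

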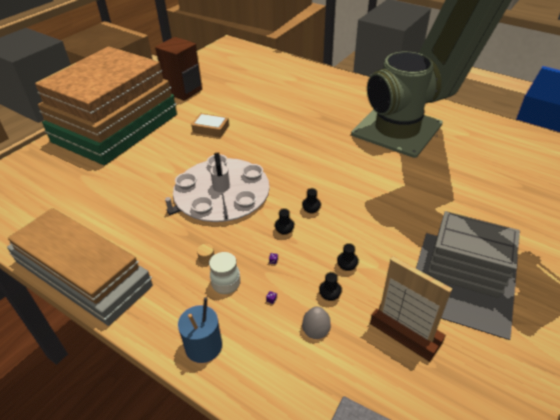

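The top crop shows four black pieces (crop px 333,158; 338,232; 486,246; 473,328). It also shows the carousel with its pointer line running up-left to (600,205), the post at (712,165), the panel in its rack, and the trays on the mat. The scene view agrees, with all pieces upright. My estimates are: turning axis about (501.7,-249.8), cups at 9.6°+72k, pointer at about 45.6° and post at about -23.3°, so the carousel is at about 1.20 rad.

```bash
python3 -m pendant '{"translation":[[0,0,0],[0,0,0],[0,0,0],[0,0,0],[0,0,0],[0,0,0],[0,0,0],[0,0,0]],"roll":[0.12,0.12,0.12,0.12,0.12,0.12,0.12,0.12],"hand":[110,110,110,110,110,110,110,110]}' 15 
python3 -m pendant '{"translation":[[0,0,0],[0,0,0],[-27,27,0],[-27,27,0],[-27,27,0],[-27,27,0],[-27,27,0],[-27,27,0]],"roll":[0.0765,0.0765,0,0,0,0,0,0],"hand":[110,110,110,110,110,110,110,110]}'
python3 -m pendant '{"translation":[[-27,27,0],[-27,27,0],[-27,27,0],[-27,27,0],[-27,27,0],[-27,27,0],[-27,27,0],[-26,25.5,0]],"roll":[0,0,0,0,0,0,0,0],"hand":[110,110,110,110,110,110,110,110]}'
cat >> h.py <<'E'
from scipy import ndimage as nd
def clusters(w,lo,hi,x=(300,760),y=(-420,230),n=12):
    m=(w[...,2]>lo)&(w[...,2]<hi)&(w[...,0]>x[0])&(w[...,0]<x[1])&(w[...,1]>y[0])&(w[...,1]<y[1])
    L,k=nd.label(m); o=[]
    for i in range(1,k+1):
        q=w[L==i]
        if len(q)<n: continue
        c,s,a=cv2.minAreaRect(q[:,:2].astype(np.float32)); o.append((np.round(c,1).tolist(),np.round(s,1).tolist(),round(a,1),np.percentile(q[:,2],95).round(1)))
    return o
def look(n,lo=52,hi=75,**k):
    p=env.grab_frame(n); w=pts(p); print(n,*clusters(w,lo,hi,**k),sep="\n "); return p,w
E
python3 - <<'E'
from h import *
s=env.state(); print(s["ee_pos"],s["ee_rot"],s["gripper_width"])
p,w=look("wrist"); save(p,"w1.png"); print(p["pose"]); look("top")
E
```

```text
time_s: 2.02
ee_pos: [254.1, 515.8, 214.0]
ee_rot: [180.0, -0.0, 98.4]
force: [0.5, 0.7, 0.7]
gripper_width: 52.1
gripper_force: 0.0
time_s: 2.68
ee_pos: [417.2, 352.4, 214.1]
ee_rot: [180.0, -0.0, 90.0]
force: [0.0, 0.8, 0.0]
gripper_width: 51.9
gripper_force: 0.0
time_s: 3.35
ee_pos: [632.0, 137.0, 214.0]
ee_rot: [180.0, -0.0, 90.0]
force: [-0.1, 0.4, -1.0]
gripper_width: 52.0
gripper_force: 0.0
[631.95777488 137.02251811 213.97056858] [ 1.79981615e+02 -6.10336872e-03  8.99705703e+01] 52.00933444578908
wrist
 ([712.6, 154.3], [29.1, 29.0], 58.6, np.float64(61.8))
 ([631.2, 137.3], [25.2, 25.3], 50.6, np.float64(63.8))
 ([544.4, 129.5], [25.2, 25.2], 77.8, np.float64(63.7))
 ([701.3, -52.7], [17.0, 15.6], 26.1, np.float64(71.6))
[[ 9.99998993e-01 -1.41835238e-03 -4.44811318e-05  6.31890898e+02]
 [-1.37037704e-03 -9.57085828e-01 -2.89801381e-01  2.17963682e+02]
 [ 3.68468218e-04  2.89801150e-01 -9.57086808e-01  3.85475152e+02]
 [ 0.00000000e+00  0.00000000e+00  0.00000000e+00  1.00000000e+00]]
top
 ([722.5, -58.3], [50.8, 52.4], 89.8, np.float64(73.8))
 ([529.3, -42.3], [22.7, 24.7], 45.2, np.float64(65.4))
 ([514.3, -262.5], [26.3, 8.5], 44.8, np.float64(74.4))
 ([494.6, -238.4], [42.6, 16.0], 42.3, np.float64(74.8))
 ([435.3, -27.2], [24.2, 22.5], 45.5, np.float64(67.0))
```

View pics/w1.png

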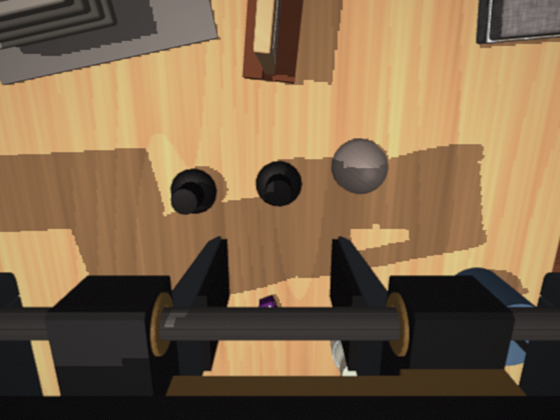

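The wrist view shows piece A (px 279,184) between the fingers' x, B (px 193,191) and the bell (px 360,165). The measured tops, 63.8 mm, fit a 62 mm height. Grasp A next.

```bash
python3 -m pendant '{"translation":[[0,-0.7,36],[0,0,36],[0,0,36],[0,0,36],[0,0,36],[0,0,0],[0,0,0],[0,0,0]],"roll":[0,0,0,0,0,0,0,0],"hand":[110,110,110,110,110,110,200,200]}' 15 
python3 -m pendant '{"translation":[[0,0,0],[0,0,0],[0,0,0],[0,0,-36],[0,0,-36],[0,0,-36],[0,0,-36],[0,0,-36]],"roll":[0,0,0,0,0,0,0,0],"hand":[200,200,200,200,200,200,200,200]}'
python3 -m pendant '{"translation":[[-36.4,-11,0],[-36.4,-11,0],[-36.4,-11,0],[-36.4,-11,0],[-36.4,-11,0],[-36.4,-11,0],[-36.4,-11,0],[-36.4,-11,0]],"roll":[0,0,0,0,0,0,0,0],"hand":[200,200,200,200,200,200,200,200]}'
python3 -m pendant '{"translation":[[-36.4,-11,0],[-36.4,-11,0],[-36.4,-11,0],[-36.4,-11,0],[0,0,0],[0,0,0],[0,0,0],[0,0,0]],"roll":[0,0,0,0,0,0,0,0],"hand":[200,200,200,200,200,200,200,200]}'
python3 - <<'E'
from h import *
s=env.state(); print(s["ee_pos"],s["gripper_width"])
p,w=look("wrist",30,43); save(p,"w2.png"); look("wrist",98,112); look("top")
E
```

```text
time_s: 4.12
ee_pos: [631.0, 139.4, 35.9]
ee_rot: [179.9, -0.0, 90.0]
force: [-0.2, 0.4, -0.8]
gripper_width: 41.3
gripper_force: 0.0
time_s: 4.78
ee_pos: [629.5, 138.7, 216.5]
ee_rot: [180.0, -0.0, 90.0]
force: [0.0, 0.9, -1.0]
gripper_width: 25.5
gripper_force: 15.0
time_s: 5.45
ee_pos: [541.0, -153.9, 214.8]
ee_rot: [179.9, 0.0, 90.0]
force: [0.4, 0.7, -1.6]
gripper_width: 25.9
gripper_force: 15.0
time_s: 6.12
ee_pos: [498.2, -296.8, 214.2]
ee_rot: [180.0, -0.0, 90.1]
force: [0.3, 0.2, -0.9]
gripper_width: 25.6
gripper_force: 15.0
[ 498.21305662 -296.83463946  214.18681135] 25.57235930912843
wrist
 ([692.9, -144.6], [35.7, 23.6], 0.2, np.float64(32.0))
 ([515.6, -165.4], [52.9, 53.2], 73.7, np.float64(37.7))
 ([574.1, -179.6], [34.3, 7.9], 46.2, np.float64(31.9))
 ([424.0, -213.1], [53.0, 52.9], 27.8, np.float64(37.7))
 ([589.4, -237.9], [53.1, 53.2], 22.7, np.float64(37.6))
 ([440.7, -314.9], [53.0, 53.0], 88.0, np.float64(37.6))
 ([624.3, -305.2], [13.4, 5.4], 51.5, np.float64(42.6))
 ([546.5, -327.7], [45.2, 54.0], 43.3, np.float64(37.5))
 ([310.9, -414.3], [20.8, 11.1], 0.0, np.float64(31.6))
wrist
 ([502.6, -252.2], [51.8, 14.2], 46.0, np.float64(108.6))
top
 ([722.0, -58.2], [51.0, 52.1], 34.5, np.float64(73.4))
 ([710.0, 155.9], [30.4, 24.5], 1.4, np.float64(62.5))
 ([542.7, 130.5], [24.0, 24.3], 1.5, np.float64(65.9))
 ([529.2, -42.1], [22.6, 24.8], 45.9, np.float64(65.3))
 ([517.1, -262.5], [8.0, 13.4], 0.8, np.float64(74.7))
 ([495.3, -237.9], [41.5, 15.9], 41.2, np.float64(74.8))
 ([435.3, -27.3], [24.2, 22.3], 45.4, np.float64(67.8))
```

View pics/w2.png

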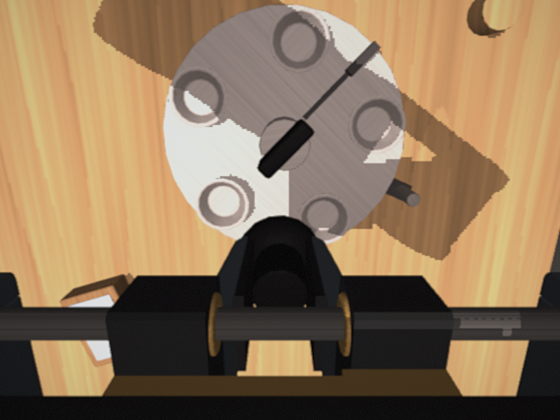

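The wrist view shows the carousel with five empty cups (px 299,40; 377,124; 324,217; 224,202; 198,96). The knob lies along the pointer direction and the held piece hides none of them. Place A in the far-right cup at (542.8,-329.3), then go to B.

```bash
python3 -m pendant '{"translation":[[-15.65,22.45,0],[-15.65,22.45,0],[0,0,36],[0,0,36],[0,0,36],[0,0,30],[0,0,10],[0,0,5]],"roll":[0,0,0,0,0,0,0,0],"hand":[200,200,200,200,200,200,200,200]}' 15 
python3 -m pendant '{"translation":[[0,0,2],[0,0,1],[0,0,0],[0,0,0],[0,0,0],[0,0,0],[0,0,0],[0,0,0]],"roll":[0,0,0,0,0,0,0,0],"hand":[200,200,200,200,110,110,110,110]}'
python3 -m pendant '{"translation":[[0,0,0],[0,0,-16],[0,0,-35],[0,0,-35],[0,0,-35],[0,0,-35],[38,0,0],[38,0,0]],"roll":[0,0,0,0,0,0,0,0],"hand":[110,110,110,110,110,110,110,110]}'
python3 -m pendant '{"translation":[[38,0,0],[38,0,0],[38,0,0],[38,0,0],[38,0,0],[38,0,0],[38,0,0],[38,0,0]],"roll":[0,0,0,0,0,0,0,0],"hand":[110,110,110,110,110,110,110,110]}'
python3 -m pendant '{"translation":[[38,0,0],[38,0,0],[3,1,0],[0,0,0],[0,0,0],[0,0,0],[0,0,0],[0,0,0]],"roll":[0,0,0,0,0,0,0,0],"hand":[110,110,110,110,110,110,110,110]}'
python3 - <<'E'
from h import *
s=env.state(); print(s["ee_pos"],s["gripper_width"])
look("wrist");look("top",52,94);look("scene",52,94)
E
```

```text
time_s: 6.93
ee_pos: [542.7, -328.3, 59.4]
ee_rot: [-179.9, -0.1, 90.1]
force: [-0.1, 0.6, -1.5]
gripper_width: 25.6
gripper_force: 15.0
time_s: 7.6
ee_pos: [543.5, -329.8, 58.6]
ee_rot: [179.9, 0.1, 90.0]
force: [-0.5, -0.3, -0.6]
gripper_width: 49.5
gripper_force: 0.0
time_s: 8.27
ee_pos: [544.2, -254.6, 216.8]
ee_rot: [179.6, 0.2, 89.8]
force: [0.1, 0.8, -1.3]
gripper_width: 51.8
gripper_force: 0.0
time_s: 8.93
ee_pos: [542.7, 52.5, 214.2]
ee_rot: [179.9, -0.0, 90.0]
force: [0.5, -0.3, 0.8]
gripper_width: 51.9
gripper_force: 0.0
time_s: 9.6
ee_pos: [544.0, 128.4, 214.1]
ee_rot: [180.0, 0.0, 89.9]
force: [0.2, -0.3, 0.4]
gripper_width: 51.9
gripper_force: 0.0
[543.97168695 128.35027064 214.05242936] 51.87533393432485
wrist
 ([711.6, 153.6], [30.3, 28.6], 30.7, np.float64(61.8))
 ([544.2, 129.2], [24.9, 25.0], 41.3, np.float64(63.9))
 ([529.1, -42.5], [25.4, 24.7], 47.5, np.float64(63.6))
top
 ([722.0, -58.0], [50.8, 52.3], 41.6, np.float64(75.2))
 ([711.3, 154.5], [26.8, 27.7], 89.7, np.float64(65.1))
 ([542.0, -326.8], [32.3, 25.8], 51.0, np.float64(87.2))
 ([529.2, -42.3], [22.5, 24.3], 45.7, np.float64(66.7))
 ([514.1, -262.4], [33.5, 8.3], 43.8, np.float64(77.0))
 ([492.6, -240.9], [48.8, 17.1], 44.3, np.float64(90.1))
 ([435.3, -27.2], [24.2, 22.3], 45.6, np.float64(65.3))
scene
 ([543.3, -327.0], [27.1, 26.9], 11.5, np.float64(84.4))
 ([502.7, -249.8], [44.4, 45.8], 89.7, np.float64(88.6))
 ([436.3, -25.9], [22.9, 23.8], 27.1, np.float64(63.4))
 ([530.2, -41.2], [27.2, 22.4], 34.1, np.float64(64.1))
 ([544.8, 131.2], [25.5, 25.0], 42.0, np.float64(63.4))
 ([723.4, -57.1], [53.9, 51.9], 67.6, np.float64(71.5))
 ([713.3, 155.2], [27.5, 25.9], 76.2, np.float64(61.2))
```

```bash
python3 -m pendant '{"translation":[[0,0,36],[0,0,36],[0,0,36],[0,0,36],[0,0,36],[0,0,0],[0,0,0],[0,0,0]],"roll":[0,0,0,0,0,0,0,0],"hand":[110,110,110,110,110,110,110,200]}' 15 
python3 -m pendant '{"translation":[[0,0,0],[0,0,0],[0,0,0],[0,0,-36],[0,0,-36],[0,0,-36],[0,0,-36],[0,0,-36]],"roll":[0,0,0,0,0,0,0,0],"hand":[200,200,200,200,200,200,200,200]}'
python3 -m pendant '{"translation":[[-37,-8.6,0],[-37,-8.6,0],[-37,-8.6,0],[-37,-8.6,0],[-37,-8.6,0],[-37,-8.6,0],[-37,-8.6,0],[-37,-8.6,0]],"roll":[0,0,0,0,0,0,0,0],"hand":[200,200,200,200,200,200,200,200]}'
python3 -m pendant '{"translation":[[-37,-8.6,0],[-37,-8.6,0],[-37,-8.6,0],[-37,-8.6,0],[0,0,0],[0,0,36],[0,0,36],[0,0,36]],"roll":[0,0,0,0,0,0,0,0],"hand":[200,200,200,200,200,200,200,200]}'
python3 -m pendant '{"translation":[[0,0,30],[0,0,10],[0,0,5],[0,0,2],[0,0,1],[0,0,0],[0,0,0],[0,0,0]],"roll":[0,0,0,0,0,0,0,0],"hand":[200,200,200,200,200,200,200,110]}'
python3 -m pendant '{"translation":[[0,0,0],[0,0,0],[0,0,0],[0,0,-16],[0,0,-35],[0,0,-35],[0,0,-35],[0,0,-35]],"roll":[0,0,0,0,0,0,0,0],"hand":[110,110,110,110,110,110,110,110]}'
python3 -m pendant '{"translation":[[34,11.1,0],[34,11.1,0],[34,11.1,0],[34,11.1,0],[34,11.1,0],[34,11.1,0],[34,11.1,0],[34,11.1,0]],"roll":[0,0,0,0,0,0,0,0],"hand":[110,110,110,110,110,110,110,110]}'
python3 -m pendant '{"translation":[[0,0,0],[0,0,0],[0,0,0],[0,0,0],[0,0,0],[0,0,0],[0,0,0],[0,0,0]],"roll":[0,0,0,0,0,0,0,0],"hand":[110,110,110,110,110,110,110,110]}'
python3 - <<'E'
from h import *
s=env.state(); print(s["ee_pos"],s["gripper_width"])
look("wrist");look("top",52,94);look("scene",52,94)
E
```

```text
time_s: 10.42
ee_pos: [545.4, 129.9, 35.7]
ee_rot: [179.8, -0.0, 90.0]
force: [0.4, 0.1, -0.0]
gripper_width: 47.7
gripper_force: 0.0
time_s: 11.08
ee_pos: [543.4, 129.6, 216.6]
ee_rot: [179.9, -0.0, 90.0]
force: [1.1, -0.1, -1.0]
gripper_width: 25.9
gripper_force: 14.9
time_s: 11.75
ee_pos: [474.2, -167.9, 214.9]
ee_rot: [179.9, 0.0, 90.0]
force: [1.2, -0.1, -0.8]
gripper_width: 25.4
gripper_force: 15.0
time_s: 12.42
ee_pos: [440.9, -314.5, 106.0]
ee_rot: [179.8, 0.1, 90.0]
force: [0.2, -0.3, -1.8]
gripper_width: 25.2
gripper_force: 15.0
time_s: 13.08
ee_pos: [442.3, -315.4, 60.9]
ee_rot: [179.8, 0.2, 90.0]
force: [-0.2, -0.1, -1.1]
gripper_width: 29.6
gripper_force: 0.0
time_s: 13.75
ee_pos: [440.4, -313.9, 215.6]
ee_rot: [-180.0, -0.0, 90.0]
force: [0.6, -1.0, -1.1]
gripper_width: 51.8
gripper_force: 0.0
time_s: 14.42
ee_pos: [529.6, -40.5, 214.1]
ee_rot: [180.0, -0.0, 90.0]
force: [0.1, -0.6, -0.4]
gripper_width: 52.2
gripper_force: 0.0
time_s: 15.08
ee_pos: [529.3, -42.9, 214.0]
ee_rot: [180.0, -0.0, 89.9]
force: [0.5, 0.1, -0.3]
gripper_width: 51.5
gripper_force: 0.0
[529.30136
[... 374 characters left out ...]
9, np.float64(63.2))
 ([546.6, -325.9], [30.8, 24.7], 6.3, np.float64(88.1))
 ([513.8, -262.4], [32.9, 8.2], 43.5, np.float64(76.8))
 ([492.7, -240.7], [50.7, 17.0], 44.8, np.float64(89.8))
 ([442.1, -313.3], [26.3, 34.5], 72.0, np.float64(86.7))
 ([433.3, -26.6], [18.4, 23.8], 0.5, np.float64(65.3))
scene
 ([440.9, -313.5], [27.3, 27.0], 51.9, np.float64(85.3))
 ([544.4, -326.4], [31.5, 25.1], 42.2, np.float64(84.1))
 ([503.7, -248.4], [45.3, 41.6], 9.3, np.float64(89.4))
 ([436.1, -26.1], [25.9, 23.4], 32.6, np.float64(63.7))
 ([529.4, -41.7], [25.9, 22.3], 33.8, np.float64(63.6))
 ([723.7, -56.7], [53.0, 52.4], 37.0, np.float64(71.4))
 ([713.2, 155.0], [28.0, 25.2], 5.3, np.float64(61.7))
```

```bash
python3 -m pendant '{"translation":[[0,0,36],[0,0,36],[0,0,36],[0,0,36],[0,0,36],[0,0,0],[0,0,0],[0,0,0]],"roll":[0,0,0,0,0,0,0,0],"hand":[110,110,110,110,110,110,110,200]}' 15 
python3 -m pendant '{"translation":[[0,0,0],[0,0,0],[0,0,0],[0,0,-36],[0,0,-36],[0,0,-36],[0,0,-36],[0,0,-36]],"roll":[0,0,0,0,0,0,0,0],"hand":[200,200,200,200,200,200,200,200]}'
python3 -m pendant '{"translation":[[-32.4,9.9,0],[-32.4,9.9,0],[-32.4,9.9,0],[-32.4,9.9,0],[-32.4,9.9,0],[-32.4,9.9,0],[0,0,0],[0,0,0]],"roll":[0,0,0,0,0,0,0,0],"hand":[200,200,200,200,200,200,200,200]}'
python3 -m pendant '{"translation":[[0,0,36],[0,0,36],[0,0,36],[0,0,30],[0,0,10],[0,0,5],[0,0,2],[0,0,1]],"roll":[0,0,0,0,0,0,0,0],"hand":[200,200,200,200,200,200,200,200]}'
python3 -m pendant '{"translation":[[0,0,1],[0,0,0],[0,0,0],[0,0,0],[0,0,0],[0,0,0],[0,0,0],[0,0,0]],"roll":[0,0,0,0,0,0,0,0],"hand":[200,200,200,110,110,110,110,110]}'
python3 -m pendant '{"translation":[[0,0,-2],[0,0,-15],[0,0,-35],[0,0,-35],[0,0,-35],[0,0,-35],[0,0,0],[0,0,0]],"roll":[0,0,0,0,0,0,0,0],"hand":[110,110,110,110,110,110,110,110]}'
python3 -m pendant '{"translation":[[26.1,-19.15,0],[26.1,-19.15,0],[26.1,-19.15,0],[26.1,-19.15,0],[26.1,-19.15,0],[26.1,-19.15,0],[26.1,-19.15,0],[26.1,-19.15,0]],"roll":[0,0,0,0,0,0,0,0],"hand":[110,110,110,110,110,110,110,110]}'
python3 -m pendant '{"translation":[[0,0,0],[0,0,0],[0,0,0],[0,0,0],[0,0,0],[0,0,0],[0,0,0],[0,0,0]],"roll":[0,0,0,0,0,0,0,0],"hand":[110,110,110,110,110,110,110,110]}'
python3 - <<'E'
from h import *
s=env.state(); print(s["ee_pos"],s["gripper_width"])
look("wrist");p,_=look("top",52,94);look("scene",52,94)
cv2.imwrite("pics/t3.png",cv2.resize(p["frame"][150:290,250:430,::-1],(720,560),interpolation=cv2.INTER_CUBIC))
E
```

```text
time_s: 15.9
ee_pos: [531.0, -42.4, 35.6]
ee_rot: [179.8, 0.0, 90.0]
force: [0.3, -0.1, 0.2]
gripper_width: 47.5
gripper_force: 0.0
time_s: 16.57
ee_pos: [529.0, -42.3, 216.6]
ee_rot: [179.9, 0.0, 90.0]
force: [0.6, -0.5, -1.2]
gripper_width: 25.5
gripper_force: 14.9
time_s: 17.23
ee_pos: [588.7, -238.1, 213.9]
ee_rot: [-180.0, -0.0, 89.8]
force: [-0.2, 0.3, -0.8]
gripper_width: 25.4
gripper_force: 15.0
time_s: 17.9
ee_pos: [589.3, -236.4, 61.0]
ee_rot: [179.9, 0.1, 90.1]
force: [-3.2, 1.6, 9.7]
gripper_width: 25.5
gripper_force: 15.0
time_s: 18.57
ee_pos: [588.9, -236.6, 57.1]
ee_rot: [180.0, -0.0, 90.0]
force: [0.6, 0.3, 0.2]
gripper_width: 51.5
gripper_force: 0.0
time_s: 19.23
ee_pos: [590.0, -237.2, 216.7]
ee_rot: [179.7, 0.1, 90.0]
force: [-0.7, 0.2, -0.2]
gripper_width: 52.1
gripper_force: 0.0
time_s: 19.9
ee_pos: [433.4, -26.8, 212.3]
ee_rot: [-179.8, -0.0, 90.0]
force: [0.6, 0.6, -0.2]
gripper_width: 51.8
gripper_force: 0.0
time_s: 20.57
ee_pos: [435.8, -28.2, 213.8]
ee_rot: [-180.0, -0.0, 90.0]
force: [0.3, 0.1, 0.2]
gripper_width: 52.0
gripper_force: 0.0
[435.84129991 -28.2
[... 310 characters left out ...]
p.float64(63.0))
 ([586.7, -235.0], [33.2, 37.5], 21.5, np.float64(86.6))
 ([541.2, -328.5], [34.7, 30.8], 31.5, np.float64(87.5))
 ([514.0, -261.9], [32.5, 9.7], 50.1, np.float64(77.8))
 ([493.3, -240.3], [49.6, 16.2], 44.2, np.float64(92.1))
 ([439.2, -311.6], [32.6, 29.2], 35.3, np.float64(87.5))
scene
 ([441.3, -312.5], [27.7, 25.1], 24.9, np.float64(85.1))
 ([544.3, -327.5], [24.6, 27.0], 12.4, np.float64(84.4))
 ([504.0, -249.2], [44.5, 42.3], 8.3, np.float64(88.1))
 ([590.2, -233.6], [29.0, 25.7], 70.7, np.float64(84.9))
 ([436.9, -25.6], [26.5, 23.7], 28.6, np.float64(63.7))
 ([723.4, -57.2], [52.8, 52.1], 7.1, np.float64(71.7))
 ([715.5, 157.6], [26.9, 25.8], 31.4, np.float64(61.0))
```

View pics/t3.png

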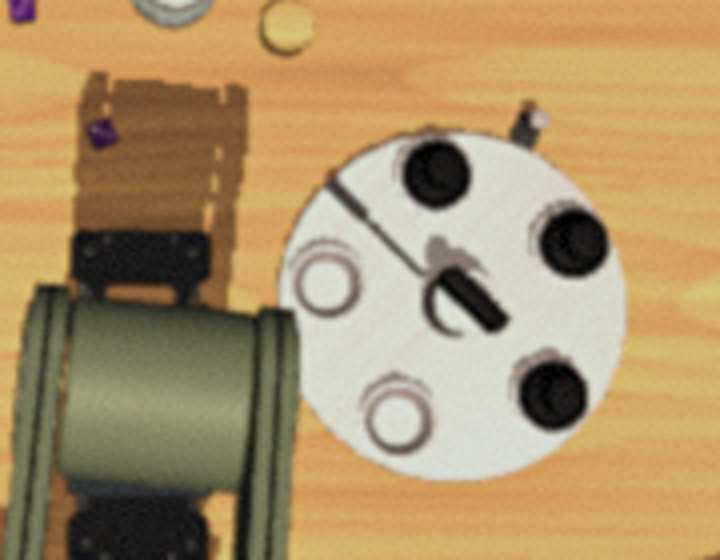

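Three pieces sit in cups (px 437,173; 573,242; 553,395). The pointer has not moved and D is still on the table. Next: D into the upper-left cup.

```bash
python3 -m pendant '{"translation":[[0,0,36],[0,0,36],[0,0,36],[0,0,36],[0,0,36],[0,0,0],[0,0,0],[0,0,0]],"roll":[0,0,0,0,0,0,0,0],"hand":[110,110,110,110,110,110,110,200]}' 15 
python3 -m pendant '{"translation":[[0,0,0],[0,0,0],[0,0,0],[0,0,-36],[0,0,-36],[0,0,-36],[0,0,-36],[0,0,-36]],"roll":[0,0,0,0,0,0,0,0],"hand":[200,200,200,200,200,200,200,200]}'
python3 -m pendant '{"translation":[[-30.7,-2,0],[-30.7,-2,0],[-30.7,-2,0],[-30.7,-2,0],[-30.7,-2,0],[-30.7,-2,0],[0,0,0],[0,0,0]],"roll":[0,0,0,0,0,0,0,0],"hand":[200,200,200,200,200,200,200,200]}'
python3 -m pendant '{"translation":[[0,0,36],[0,0,36],[0,0,36],[0,0,30],[0,0,10],[0,0,5],[0,0,2],[0,0,1]],"roll":[0,0,0,0,0,0,0,0],"hand":[200,200,200,200,200,200,200,200]}'
python3 -m pendant '{"translation":[[0,0,1],[0,0,0],[0,0,0],[0,0,0],[0,0,0],[0,0,0],[0,0,0],[0,0,0]],"roll":[0,0,0,0,0,0,0,0],"hand":[200,200,200,110,110,110,110,110]}'
python3 -m pendant '{"translation":[[0,0,-2],[0,0,-15],[0,0,-35],[0,0,-35],[0,0,-35],[0,0,-35],[0,0,0],[0,0,0]],"roll":[0,0,0,0,0,0,0,0],"hand":[110,110,110,110,110,110,110,110]}'
python3 -m pendant '{"translation":[[-22,19.2,0],[-22,19.2,0],[-22,19.2,0],[-22,19.2,0],[0,0,0],[0,0,0],[0,0,0],[0,0,0]],"roll":[0,0,0,0,0,0,0,0],"hand":[110,110,110,110,110,110,110,110]}'
python3 -m pendant '{"translation":[[0,0,0],[0,0,0],[0,0,0],[0,0,0],[0,0,0],[0,0,0],[0,0,0],[0,0,0]],"roll":[0,0,0,0,0,0,0,0],"hand":[110,110,110,110,110,110,110,110]}'
python3 - <<'E'
from h import *
s=env.state(); print(s["ee_pos"],s["gripper_width"])
p,_=look("wrist",76,92);look("wrist",98,112);look("top",52,94);look("scene",52,94)
save(p,"w4.png")
E
```

```text
time_s: 21.38
ee_pos: [437.1, -28.0, 35.4]
ee_rot: [179.8, 0.0, 90.0]
force: [0.4, -1.1, 0.7]
gripper_width: 47.6
gripper_force: 0.0
time_s: 22.05
ee_pos: [435.0, -27.8, 216.6]
ee_rot: [179.9, 0.0, 90.0]
force: [0.6, -0.3, -1.4]
gripper_width: 25.6
gripper_force: 14.9
time_s: 22.72
ee_pos: [423.2, -213.0, 214.3]
ee_rot: [180.0, -0.0, 89.8]
force: [0.6, 0.4, -1.4]
gripper_width: 25.5
gripper_force: 15.0
time_s: 23.38
ee_pos: [424.7, -211.5, 60.7]
ee_rot: [179.9, 0.0, 90.1]
force: [-4.1, 2.1, 22.6]
gripper_width: 25.4
gripper_force: 15.1
time_s: 24.05
ee_pos: [423.6, -211.7, 56.9]
ee_rot: [-180.0, -0.0, 90.0]
force: [-0.4, -0.0, -0.9]
gripper_width: 51.5
gripper_force: 0.0
time_s: 24.72
ee_pos: [424.6, -212.6, 215.8]
ee_rot: [179.8, 0.1, 90.0]
force: [0.5, 0.9, 0.2]
gripper_width: 51.7
gripper_force: 0.0
time_s: 25.38
ee_pos: [499.3, -299.1, 213.0]
ee_rot: [-179.9, -0.1, 90.0]
force: [0.4, 0.7, 0.9]
gripper_width: 51.8
gripper_force: 0.0
time_s: 26.05
ee_pos: [500.5, -300.1, 213.9]
ee_rot: [180.0, -0.0, 90.0]
force: [-0.8, 0.1, 0.2]
gripper_width: 52.0
gripper_force: 0.0
[ 500.45162917
[... 558 characters left out ...]
.float64(88.0))
 ([537.7, -315.6], [21.3, 11.4], 15.4, np.float64(72.3))
 ([514.1, -262.4], [33.5, 8.4], 47.7, np.float64(76.5))
 ([493.3, -240.0], [48.7, 17.2], 41.5, np.float64(91.5))
 ([452.4, -302.7], [6.5, 18.6], 46.0, np.float64(59.4))
 ([421.9, -209.4], [31.9, 30.7], 12.6, np.float64(88.8))
scene
 ([438.2, -312.9], [31.6, 26.5], 49.8, np.float64(84.7))
 ([426.4, -208.1], [27.8, 26.6], 85.8, np.float64(84.8))
 ([542.3, -327.7], [27.3, 27.0], 77.6, np.float64(84.4))
 ([503.0, -248.9], [45.4, 42.2], 0.5, np.float64(86.8))
 ([590.9, -235.2], [26.8, 25.8], 79.9, np.float64(84.8))
 ([723.2, -56.5], [53.4, 52.3], 76.6, np.float64(71.7))
 ([711.9, 155.5], [28.3, 27.5], 79.8, np.float64(61.3))
```

View pics/w4.png

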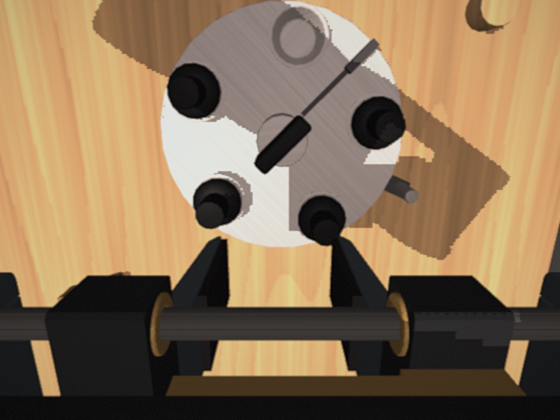

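All four pieces are upright in cups (px 192,91; 378,123; 217,202; 321,218), with tops at about 85 mm against the expected 84. The bar knob (px 283,145) lies at about 45°. Next, grip the knob and turn it clockwise by 1.194 rad.

```bash
python3 -m pendant '{"translation":[[24.4,0.95,0],[24.4,0.95,0],[0,0,0],[0,0,0],[0,0,0],[0,0,0],[0,0,0],[0,0,0]],"roll":[0,0,0.12,0.12,0.12,0.12,0.12,0.12],"hand":[110,110,110,110,110,110,110,110]}' 25
python3 -m pendant '{"translation":[[0,0,0],[0,0,0],[0,0,30],[0,0,30],[0,0,30],[0,0,30],[0,0,15],[0,0,4]],"roll":[0.062,0,0,0,0,0,0,0],"hand":[110,110,110,110,110,110,110,110]}'
python3 -m pendant '{"translation":[[0,0,0],[0,0,0],[0,0,0],[0,0,0],[0,0,0],[0,0,0],[0,0,0],[0,0,0]],"roll":[0,0,0,0,0,0,0,0],"hand":[110,230,230,230,230,230,230,230]}'
python3 - <<'E'
from h import *
s=env.state(); print({k:np.round(s[k],1) for k in("ee_pos","ee_rot","force","torque","gripper_width")})
look("scene",52,94)
E
```

```text
time_s: 26.92
ee_pos: [502.4, -251.2, 213.9]
ee_rot: [-180.0, -0.0, 48.4]
force: [-0.3, 0.1, 0.5]
gripper_width: 52.1
gripper_force: 0.0
time_s: 27.58
ee_pos: [500.3, -250.2, 71.7]
ee_rot: [-179.6, 0.1, 45.3]
force: [0.2, 0.2, 0.5]
gripper_width: 52.0
gripper_force: 0.0
time_s: 28.25
ee_pos: [502.3, -251.2, 75.4]
ee_rot: [180.0, -0.0, 45.2]
force: [-1.4, 1.6, 3.5]
gripper_width: 13.9
gripper_force: 25.0
{'ee_pos': array([ 502.3, -251.2,   75.4]), 'ee_rot': array([180. ,  -0. ,  45.2]), 'force': array([-1.4,  1.6,  3.5]), 'torque': array([0.2, 0.3, 0.2]), 'gripper_width': np.float64(13.9)}
scene
 ([446.8, -305.6], [7.7, 14.9], 30.1, np.float64(84.5))
 ([426.0, -208.6], [26.6, 29.2], 12.9, np.float64(84.9))
 ([543.4, -326.2], [26.6, 25.2], 20.1, np.float64(84.3))
 ([509.2, -244.3], [37.6, 43.0], 40.3, np.float64(91.3))
 ([589.0, -234.9], [27.3, 27.4], 79.7, np.float64(84.7))
 ([722.9, -57.3], [53.1, 52.3], 6.5, np.float64(71.6))
 ([712.4, 156.3], [26.4, 28.4], 84.9, np.float64(61.1))
```

```bash
python3 -m pendant '{"translation":[[0,0,0],[0,0,0],[0,0,0],[0,0,0],[0,0,0],[0,0,0],[0,0,0],[0,0,0]],"roll":[0.03,0.05,0.06,0.06,0.06,0.06,0.06,0.06],"hand":[230,230,230,230,230,230,230,230]}'
python3 -m pendant '{"translation":[[0,0,0],[0,0,0],[0,0,0],[0,0,0],[0,0,0],[0,0,0],[0,0,0],[0,0,0]],"roll":[0.06,0.06,0.06,0.06,0.06,0.06,0.06,0.06],"hand":[230,230,230,230,230,230,230,230]}'
python3 -m pendant '{"translation":[[0,0,0],[0,0,0],[0,0,0],[0,0,0],[0,0,0],[0,0,0],[0,0,0],[0,0,0]],"roll":[0.06,0.06,0.06,0.06,0.034,0,0,0],"hand":[230,230,230,230,230,230,230,230]}'
python3 -m pendant '{"translation":[[0,0,0],[0,0,0],[0,0,0],[0,0,0],[0,0,-25],[0,0,-35],[0,0,-35],[0,0,-35]],"roll":[0,0,0,0,0,0,0,0],"hand":[110,110,110,110,110,110,110,110]}'
python3 -m pendant '{"translation":[[-36,0,0],[-36,0,0],[0,0,0],[0,0,0],[0,0,0],[0,0,0],[0,0,0],[0,0,0]],"roll":[0,0,0,0,0,0,0,0],"hand":[110,110,110,110,110,110,110,110]}'
python3 - <<'E'
from h import *
s=env.state(); print({k:np.round(s[k],1) for k in("ee_pos","ee_rot","force")})
p,w=look("wrist",76,112); save(p,"w5.png"); look("wrist",38,50); look("scene",40,94)
E
```

```text
time_s: 28.97
ee_pos: [502.2, -251.1, 75.4]
ee_rot: [-180.0, -0.0, 19.8]
force: [-1.7, 1.0, 4.3]
gripper_width: 13.8
gripper_force: 25.0
time_s: 29.63
ee_pos: [502.2, -251.0, 75.4]
ee_rot: [-180.0, 0.0, -7.7]
force: [-2.3, 1.9, 4.6]
gripper_width: 13.8
gripper_force: 25.0
time_s: 30.3
ee_pos: [502.3, -250.9, 75.4]
ee_rot: [-180.0, 0.0, -23.2]
force: [-1.5, 1.7, 5.4]
gripper_width: 13.8
gripper_force: 25.0
time_s: 30.97
ee_pos: [502.0, -251.2, 206.0]
ee_rot: [-180.0, 0.0, -23.2]
force: [0.8, -0.5, 0.9]
gripper_width: 51.8
gripper_force: 0.0
time_s: 31.63
ee_pos: [436.9, -223.3, 204.6]
ee_rot: [-180.0, 0.0, -23.2]
force: [0.1, 0.7, -0.0]
gripper_width: 52.1
gripper_force: 0.0
{'ee_pos': array([ 436.9, -223.3,  204.6]), 'ee_rot': array([-180. ,    0. ,  -23.2]), 'force': array([ 0.1,  0.7, -0. ])}
wrist
 ([545.0, -327.8], [25.6, 21.0], 65.9, np.float64(86.0))
 ([502.5, -252.7], [13.3, 51.7], 66.5, np.float64(108.7))
 ([509.7, -166.4], [24.8, 25.1], 45.6, np.float64(86.1))
 ([444.7, -318.2], [25.2, 25.1], 4.0, np.float64(85.9))
 ([421.7, -217.9], [25.0, 25.1], 37.1, np.float64(85.8))
wrist
 ([542.6, -325.4], [48.9, 36.2], 52.9, np.float64(49.8))
 ([510.7, -167.6], [42.4, 47.2], 87.7, np.float64(49.8))
 ([445.7, -317.8], [44.1, 47.3], 40.0, np.float64(49.8))
 ([424.3, -218.9], [47.2, 41.9], 69.9, np.float64(49.7))
scene
 ([447.4, -317.2], [31.7, 40.6], 32.1, np.float64(84.8))
 ([426.2, -212.2], [39.5, 45.8], 39.0, np.float64(84.6))
 ([508.9, -242.6], [27.4, 51.6], 50.3, np.float64(91.5))
 ([550.0, -321.9], [39.5, 46.1], 53.9, np.float64(84.2))
 ([514.9, -159.7], [41.2, 45.0], 28.5, np.float64(84.6))
 ([629.2, -304.4], [14.5, 10.1], 19.8, np.float64(45.5))
 ([725.0, -57.0], [55.4, 54.8], 76.6, np.float64(71.2))
 ([715.0, 156.6], [36.8, 40.8], 16.9, np.float64(60.4))
```

View pics/w5.png

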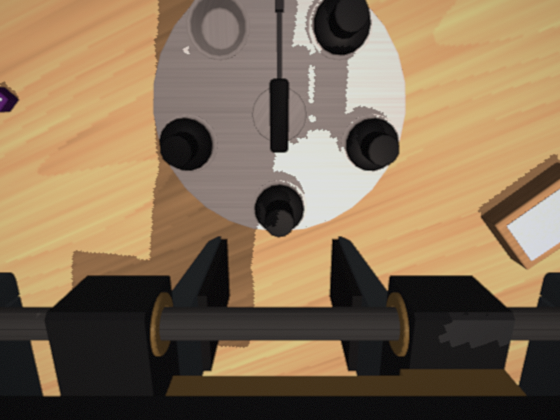

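The wrist view shows the knob in line with the pointer, pointing away at -23.5°. The measured post is at about -23.2°. The four pieces are still upright (px 342,22; 373,145; 279,209; 186,144). Now the panel.

```bash
python3 -m pendant '{"translation":[[0,0,-3],[0,0,-3],[0,0,-3],[0,0,-3],[0,0,-3],[0,0,-3],[0,0,-3],[0,0,-4]],"roll":[-0.117,-0.117,-0.117,-0.117,-0.117,-0.117,-0.117,-0.117],"hand":[110,110,110,110,110,110,110,110]}'
python3 -m pendant '{"translation":[[0,0,0],[0,0,0],[0,0,0],[0,0,0],[0,0,0],[0,0,0],[0,0,0],[0,0,0]],"roll":[-0.117,-0.117,-0.117,-0.117,-0.117,-0.117,-0.117,-0.119],"hand":[110,110,110,110,110,110,110,110]}'
python3 -m pendant '{"translation":[[35,10.15,0],[35,10.15,0],[35,10.15,0],[35,10.15,0],[35,10.15,0],[35,10.15,0],[35,10.15,0],[35,10.15,0]],"roll":[0,0,0,0,0,0,0,0],"hand":[110,110,110,110,110,110,110,110]}'
python3 -m pendant '{"translation":[[35,10.15,0],[35,10.15,0],[35,10.15,0],[35,10.15,0],[35,10.15,0],[35,10.15,0],[0,0,0],[0,0,0]],"roll":[0,0,0,0,0,0,0,0],"hand":[110,110,110,110,110,110,110,110]}'
python3 -m pendant '{"translation":[[0,0,0],[0,0,0],[0,0,0],[0,0,0],[0,0,0],[0,0,0],[0,0,0],[0,0,0]],"roll":[0,0,0,0,0,0,0,0],"hand":[110,110,110,110,110,110,110,110]}'
python3 - <<'E'
from h import *
s=env.state(); print({k:np.round(s[k],1) for k in("ee_pos","ee_rot","force")})
K=dict(x=(320,720),y=(200,480))
p,w=look("wrist",170,185,**K); look("wrist",96,112,**K);look("wrist",26,37,**K); save(p,"w6.png")
look("scene",170,185,**K)
look("scene",52,94)
E
```

```text
time_s: 32.45
ee_pos: [436.2, -222.9, 229.8]
ee_rot: [-180.0, 0.0, 30.8]
force: [-0.0, -0.5, -0.7]
gripper_width: 51.9
gripper_force: 0.0
time_s: 33.12
ee_pos: [436.3, -223.0, 229.8]
ee_rot: [-180.0, -0.0, 84.5]
force: [0.3, -0.6, 0.6]
gripper_width: 51.7
gripper_force: 0.0
time_s: 33.78
ee_pos: [546.0, 49.2, 229.9]
ee_rot: [180.0, 0.0, 84.2]
force: [1.5, -0.4, -0.0]
gripper_width: 51.8
gripper_force: 0.0
time_s: 34.45
ee_pos: [627.6, 251.8, 228.6]
ee_rot: [-179.9, 0.0, 84.3]
force: [-0.7, -0.7, 0.4]
gripper_width: 51.6
gripper_force: 0.0
time_s: 35.12
ee_pos: [627.4, 249.9, 230.1]
ee_rot: [180.0, -0.0, 84.1]
force: [-0.7, 0.3, -0.0]
gripper_width: 51.7
gripper_force: 0.0
{'ee_pos': array([627.4, 249.9, 230.1]), 'ee_rot': array([180. ,  -0. ,  84.1]), 'force': array([-0.7,  0.3, -0. ])}
wrist
 ([627.8, 296.7], [109.5, 8.7], 84.1, np.float64(177.8))
wrist
 ([424.1, 344.1], [98.9, 142.8], 11.1, np.float64(106.9))
wrist
 ([467.0, 356.0], [10.7, 149.7], 10.6, np.float64(36.0))
 ([611.6, 302.5], [130.0, 17.0], 82.2, np.float64(32.9))
 ([644.0, 299.2], [129.6, 17.2], 84.2, np.float64(33.0))
scene
 ([627.4, 298.2], [109.5, 13.2], 84.0, np.float64(177.4))
scene
 ([445.2, -315.4], [26.3, 25.0], 61.3, np.float64(84.6))
 ([421.2, -212.9], [28.2, 28.8], 1.9, np.float64(84.4))
 ([508.5, -242.2], [25.7, 52.3], 54.6, np.float64(91.8))
 ([547.4, -325.2], [27.7, 24.7], 12.9, np.float64(84.9))
 ([511.4, -161.5], [27.7, 30.5], 88.4, np.float64(85.0))
 ([723.4, -57.7], [53.9, 51.5], 65.8, np.float64(71.6))
 ([711.6, 156.0], [28.0, 24.6], 54.3, np.float64(61.8))
```

View pics/w6.png

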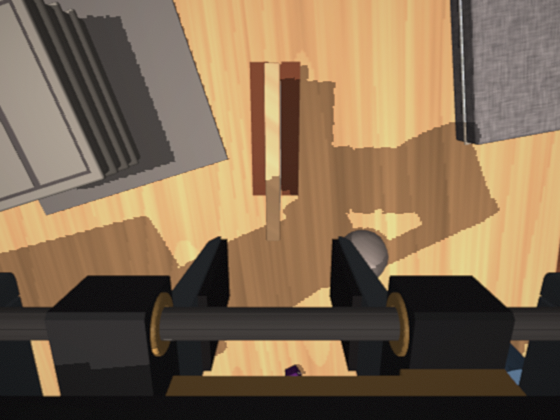

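The wrist view shows the panel upright in the rack (top edge px 272, rows 62–240), the tray stack and mat on the left, and the bell at (365,250). The panel top is at 177.5 against the expected 176. The tray yaw is about 11.2°. Next: grasp, lift, turn and carry the panel to in front of the trays.

```bash
python3 -m pendant '{"translation":[[23.45,-2.05,0],[23.45,-2.05,0],[0,0,33],[0,0,33],[0,0,33],[0,0,0],[0,0,0],[0,0,0]],"roll":[0,0,0,0,0,0,0,0],"hand":[110,110,110,110,110,110,110,110]}' 30
python3 -m pendant '{"translation":[[0,0,0],[0,0,0],[0,0,0],[0,0,0],[0,0,0],[0,0,0],[0,0,0],[0,0,0]],"roll":[0,0,0,0,0,0,0,0],"hand":[110,240,240,240,240,240,240,240]}'
python3 -m pendant '{"translation":[[0,0,-10],[0,0,-20],[0,0,-20],[0,0,-10],[0,0,0],[0,0,0],[0,0,0],[0,0,0]],"roll":[0,0,0,0,-0.074,-0.074,-0.074,-0.075],"hand":[240,240,240,240,240,240,240,240]}'
python3 -m pendant '{"translation":[[18.06,-20.2,0],[18.06,-20.2,0],[18.06,-20.2,0],[18.06,-20.2,0],[18.06,-20.2,0],[0,0,0],[0,0,0],[0,0,0]],"roll":[0,0,0,0,0,0,0,0],"hand":[240,240,240,240,240,240,240,240]}'
python3 - <<'E'
from h import *
s=env.state(); print({k:np.round(s[k],1) for k in("ee_pos","ee_rot","force","torque","gripper_width")})
K=dict(x=(320,720),y=(200,480))
p,w=look("scene",180,220,**K); look("scene",130,170,**K);look("scene",70,100,**K); save(p,"s7.png")
E
```

```text
time_s: 36.03
ee_pos: [629.3, 297.6, 133.0]
ee_rot: [179.8, -0.1, 84.1]
force: [-0.1, -0.2, 0.8]
gripper_width: 52.0
gripper_force: 0.0
time_s: 36.7
ee_pos: [628.1, 297.1, 130.9]
ee_rot: [-180.0, -0.0, 84.2]
force: [1.0, -1.2, 1.1]
gripper_width: 8.5
gripper_force: 30.0
time_s: 37.37
ee_pos: [628.0, 297.1, 191.1]
ee_rot: [-180.0, -0.0, 101.4]
force: [0.2, -0.1, -1.2]
gripper_width: 8.7
gripper_force: 30.0
time_s: 38.03
ee_pos: [511.9, 366.1, 191.2]
ee_rot: [180.0, 0.0, 101.2]
force: [-0.9, 0.8, -1.3]
gripper_width: 8.7
gripper_force: 30.0
{'ee_pos': array([511.9, 366.1, 191.2]), 'ee_rot': array([180. ,   0. , 101.2]), 'force': array([-0.9,  0.8, -1.3]), 'torque': array([-0., -0.,  0.]), 'gripper_width': np.float64(8.7)}
scene
 ([518.7, 367.9], [18.0, 109.6], 8.3, np.float64(214.2))
scene
 ([515.4, 367.4], [9.0, 109.9], 9.5, np.float64(168.1))
scene
 ([474.5, 287.6], [33.9, 18.3], 53.0, np.float64(95.3))
 ([516.5, 367.5], [7.7, 109.8], 10.3, np.float64(98.4))
 ([450.8, 425.9], [14.4, 8.5], 15.1, np.float64(99.3))
```

View pics/s7.png

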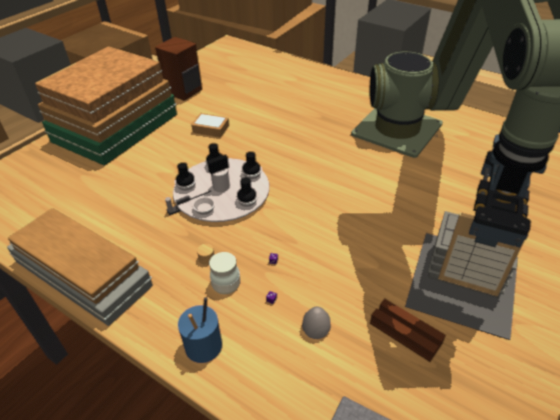

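The scene view shows the panel held upright and square, just in front of the trays (px 480,255), with the rack empty and the pieces untouched. Lower it to the mat.

```bash
python3 -m pendant '{"translation":[[0,0,20],[0,0,20],[0,0,15],[0,0,4],[0,0,1],[0,0,0],[0,0,0],[0,0,0]],"roll":[0,0,0,0,0,0,0,0],"hand":[240,240,240,240,240,240,240,240]}'
python3 -m pendant '{"translation":[[0,0,0.5],[0,0,0.5],[0,0,0],[0,0,0],[0,0,0],[0,0,0],[0,0,0],[0,0,0]],"roll":[0,0,0,0,0,0,0,0],"hand":[240,240,240,240,240,240,240,240]}'
python3 -m pendant '{"translation":[[0,0,0.5],[0,0,0.5],[0,0,0],[0,0,0],[0,0,0],[0,0,0],[0,0,0],[0,0,0]],"roll":[0,0,0,0,0,0,0,0],"hand":[240,240,240,240,240,240,240,240]}'
```

```text
time_s: 38.85
ee_pos: [512.2, 366.5, 132.1]
ee_rot: [179.9, -0.1, 101.2]
force: [0.3, 1.3, -0.6]
gripper_width: 9.1
gripper_force: 30.0
time_s: 39.52
ee_pos: [511.5, 366.2, 129.9]
ee_rot: [-180.0, -0.0, 101.2]
force: [-0.5, 0.4, -0.6]
gripper_width: 8.9
gripper_force: 30.0
time_s: 40.18
ee_pos: [511.5, 366.2, 129.0]
ee_rot: [180.0, -0.0, 101.2]
force: [0.0, 0.6, -1.0]
gripper_width: 9.3
gripper_force: 30.0
```

```bash
python3 -m pendant '{"translation":[[0,0,0.5],[0,0,0],[0,0,0],[0,0,0],[0,0,0],[0,0,0],[0,0,0],[0,0,0]],"roll":[0,0,0,0,0,0,0,0],"hand":[240,240,240,240,240,240,240,240]}'
python3 -m pendant '{"translation":[[0,0,0.5],[0,0,0],[0,0,0],[0,0,0],[0,0,0],[0,0,0],[0,0,0],[0,0,0]],"roll":[0,0,0,0,0,0,0,0],"hand":[240,240,240,240,240,240,240,240]}'
```

```text
time_s: 40.85
ee_pos: [511.6, 366.2, 128.9]
ee_rot: [180.0, -0.0, 101.2]
force: [-0.6, -0.3, 4.9]
gripper_width: 8.9
gripper_force: 30.0
time_s: 41.52
ee_pos: [511.5, 366.2, 128.9]
ee_rot: [180.0, -0.0, 101.2]
force: [-2.1, -1.6, 7.2]
gripper_width: 8.5
gripper_force: 30.0
```

```bash
python3 -m pendant '{"translation":[[0,0,0],[0,0,0],[0,0,0],[0,0,0],[0,-3,0],[0,-3,0],[0,-3,0],[0,-3,0]],"roll":[0,0,0,0,0,0,0,0],"hand":[166,166,166,166,166,166,166,166]}'
python3 -m pendant '{"translation":[[0,-3,0],[0,-3,0],[0,-3,0],[0,-3,0],[0,-3,0],[0,-3,0],[0,-3,0],[0,-3,0]],"roll":[0,0,0,0,0,0,0,0],"hand":[166,166,166,166,166,166,166,166]}'
python3 -m pendant '{"translation":[[0,-3,0],[0,-3,0],[0,-3,0],[0,-3,0],[0,-3.5,0],[0,0,0],[0,0,0],[0,0,0]],"roll":[0,0,0,0,0,0,0,0],"hand":[166,166,166,166,166,166,166,166]}'
python3 - <<'E'
from h import *
p=env.grab_frame("scene"); w=pts(p); cv2.imwrite("pics/s8.png",cv2.resize(p["frame"][180:340,380:560,::-1],(675,600),interpolation=cv2.INTER_CUBIC))
r=env.regions_of(p,"panel")
C=np.array([416.8,347.6]);a=np.radians(11.2)
for q in r[:1]:
    v=w[q["pixels"]]; v=v[v[:,2]>8]; d=v[:,:2]-C; X=d@[np.cos(a),np.sin(a)]; Y=d@[-np.sin(a),np.cos(a)]
    A=np.c_[Y,v[:,2],np.ones(len(X))]; k=np.ones(len(X),bool)
    for _ in range(4): c=np.linalg.lstsq(A[k],X[k],rcond=None)[0]; k=abs(A@c-X)<5
    print(q["score"],c,np.degrees(np.arctan(c[1])),"foot front x",c[2]+4*c[1],"Y range",np.percentile(Y[k],[2,98]),v[k,2].max())
E
```

```text
time_s: 42.18
ee_pos: [499.3, 363.8, 127.9]
ee_rot: [-180.0, -0.0, 101.2]
force: [0.5, -0.1, 0.2]
gripper_width: 32.4
gripper_force: 0.0
time_s: 42.85
ee_pos: [475.9, 359.1, 128.0]
ee_rot: [180.0, -0.0, 101.2]
force: [-0.4, 0.1, -0.2]
gripper_width: 32.1
gripper_force: 0.1
time_s: 43.52
ee_pos: [461.2, 356.3, 128.1]
ee_rot: [180.0, -0.0, 101.2]
force: [0.3, 0.5, -0.3]
gripper_width: 32.1
gripper_force: 0.0
0.88 [ 1.92050148e-03 -3.70043055e-01  1.02204560e+02] -20.306643495076166 foot front x 100.72438801848043 Y range [-51.7762455   53.10149005] 167.7417048366725
```

View pics/s8.png

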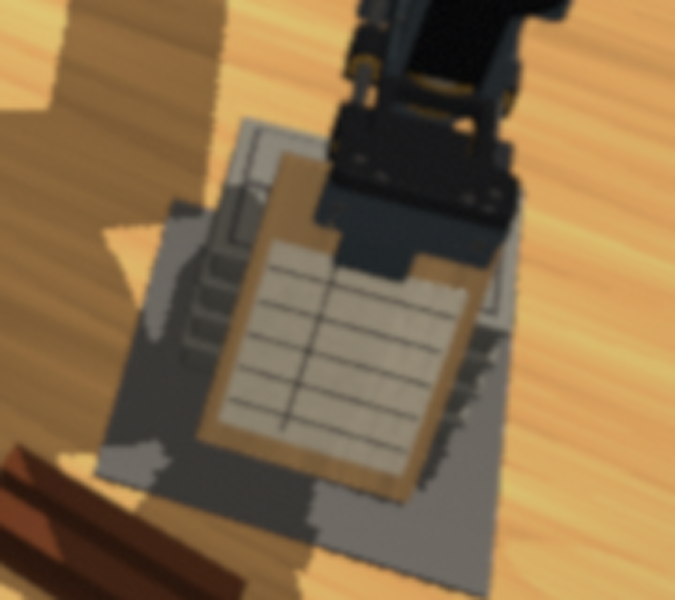

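The panel leans at 20.3°, square and centred against the trays, with its foot on the mat. Open the fingers, lift clear and check everything.

```bash
python3 -m pendant '{"translation":[[0,0,0],[0,0,0],[0,0,0],[0,0,0],[0,0,0],[0,0,0],[0,0,0],[0,0,-10]],"roll":[0,0,0,0,0,0,0,0],"hand":[20,20,20,20,20,20,20,20]}'
python3 -m pendant '{"translation":[[0,0,-15],[0,0,-25],[0,0,-25],[0,0,-25],[0,0,-15],[0,0,0],[0,0,0],[0,0,0]],"roll":[0,0,0,0,0,0,0,0],"hand":[20,20,20,20,20,20,20,20]}'
python3 - <<'E'
from h import *
p=env.grab_frame("scene"); w=pts(p); save(p,"s9.png")
r=env.regions_of(p,"panel")
C=np.array([416.8,347.6]);a=np.radians(11.2)
q=r[0]; v=w[q["pixels"]]; v=v[v[:,2]>8]; d=v[:,:2]-C; X=d@[np.cos(a),np.sin(a)]; Y=d@[-np.sin(a),np.cos(a)]
A=np.c_[Y,v[:,2],np.ones(len(X))]; k=np.ones(len(X),bool)
for _ in range(4): c=np.linalg.lstsq(A[k],X[k],rcond=None)[0]; k=abs(A@c-X)<5
print(q["score"],c,np.degrees(np.arctan(c[1])),"foot",c[2]+4*c[1],np.percentile(Y[k],[2,98]),env.state()["force"])
look("scene",52,112,y=(-420,230)); look("top",78,94,y=(-420,-100)); look("top",38,46,x=(615,640),y=(-320,-290),n=5)
E
```

```text
time_s: 44.28
ee_pos: [459.9, 355.4, 136.5]
ee_rot: [-179.8, 0.1, 101.2]
force: [-0.7, 0.5, -0.7]
gripper_width: 81.8
gripper_force: 0.0
time_s: 44.95
ee_pos: [460.4, 355.7, 242.0]
ee_rot: [-179.9, 0.0, 101.2]
force: [-1.1, -0.1, -0.2]
gripper_width: 83.8
gripper_force: 0.0
0.97 [ 4.17971195e-04 -3.71163879e-01  1.02213702e+02] -20.363106910994848 foot 100.7290465112117 [-51.46619021  53.67689319] [ 0.36297083  0.53086104 -1.47997311]
scene
 ([474.3, -275.0], [121.2, 50.2], 41.4, np.float64(106.5))
 ([422.9, -213.8], [26.0, 24.2], 72.0, np.float64(85.0))
 ([546.7, -323.8], [27.1, 28.2], 89.6, np.float64(84.7))
 ([511.1, -162.2], [29.0, 25.4], 12.1, np.float64(85.1))
 ([723.1, -57.6], [53.0, 51.8], 60.4, np.float64(71.6))
 ([713.5, 156.0], [27.1, 27.2], 14.0, np.float64(61.3))
top
 ([547.3, -326.3], [23.5, 24.4], 45.8, np.float64(88.8))
 ([508.7, -163.5], [24.9, 23.0], 53.3, np.float64(88.9))
 ([444.4, -316.4], [22.8, 24.3], 63.1, np.float64(88.3))
 ([421.0, -215.7], [20.7, 23.9], 0.7, np.float64(87.5))Traceback (most recent call last):
  File "<stdin>", line 9, in <module>
TypeError: look() got multiple values for argument 'n'
```

View pics/s9.png

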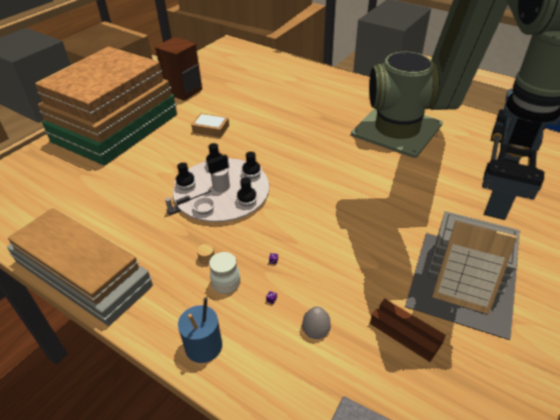

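The scene view shows the panel leaning on the trays (px 475,262), the pointer at the post (px 175,205), all four pieces upright in cups, and the bystanders untouched.

```bash
python3 -c "
from workcell import env
print(env.job_done())"
```

```text
the job is handed in; nothing more can be done
None
```

I handed the job in after about 45 s of robot time: the last pictures show all four pieces upright in cups, the pointer in line with the start post, and the panel leaning square on the trays at about 20°, but no verdict came back.

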